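# Screen small nuts out of a mixed batch

### The arm

A 6-joint arm with a two-finger parallel gripper is mounted at the origin on a cart in front of the work surface, level with it; the furniture and walls round the work are solid. World frame = base frame: x ahead of the robot, y to its left, z up, the work surface at z = 0. Lengths are in m, angles in rad, forces in N, time in s.
With the tool pointing down it reaches from about 0.35 to 0.875 m from the base axis. Payload 4.2 kg.
Tool frame: the origin (TCP) lies on the centre line of the jaws, within the pads' length; the fingertips stand arm.nose_length ahead of it and the grasp point (between the pads) lies 2 mm behind it (arm.nose_length is the distance from the TCP to the fingertips, in m); z points along the fingers, y is the direction in which the jaws open and shut (so a half turn about z gives the same grasp; the last joint's range is limited). The gripper opens to 87 mm and grips with 3 to 60 N. Pads are 19 mm wide; open, the fingers measure 117 mm over their backs; the gripper's body (75 mm by 190 mm) begins 51 mm behind the grasp point.
Start: joints at [-0.872, 0.385, 0.008, 0, -1.194, -0.259], TCP at [0.266, -0.565, 0.24] pointing down, gripper open.
Joint ranges: [-3.14, 3.14], [-1.21, 2.06], [-1.07, 1.41], [-3.16, 2.05], [-2.99, -0.16], [-3.1, 3.1]. Speed limits (rad/s): [2.79, 2.79, 3.14, 3.14, 3.14, 3.14].

### API

Orientations are given as a unit quaternion [x, y, z, w].
In Python, from cell import arm, viewer gives the robot as it stands.
- The arm moves only by the tool jog_arm, never from a script. Its argument "increments" is one flat list of numbers, 5 for each row, row after row: the shift along the tool's x, y, z in units of 25 mm (1.0 is 25 mm), then the turn about the tool's z in units of 5 degrees (1.0 is 5 degrees), then the opening in per cent of the stroke, from 0 (shut) to 100 (fully open). In form: [x, y, z, roll, fingers, x, y, z, roll, fingers, ...]. A call has 1 to 20 rows; each row shifts and turns the commanded pose from where the row before left it, along the tool's axes as they then stand; what a row does not reach is not made up. A row lasts 1/8 s, in which the tool goes at most 62.5 mm and 10.7 degrees, less where a joint would pass 70% of its speed; a pose out of reach is approached as far as the arm can. A call is refused whole if a number of a shift passes 1 or a number of a turn 1, either way. A call with a gripper value outside its range is refused whole. The fingers move at their own pace and stop on an object; the grip force is fixed at half the most. Time passes only in rows, so rows that do not move let the fingers close. It gives the time, the measured TCP pose, the force and the opening at its end, in the units of the state.
- arm.state(): the state, without advancing time (a new reading comes with each control period).
- viewer.capture(name): name is "scene" or "top" or "wrist"; returns the picture (384x512x3 uint8, red, green, blue); there is no depth.
- viewer.calibration(name): a dict with "fov_y" (degrees; the focal length in pixels is half the picture's height over the tangent of half this angle, whatever the lens; pixels are square), "cx", "cy" (the principal point, pixels), "R" (3x3) and "t" (3): a world point X has camera coordinates R X + t; the wrist camera has in their place "hand_eye" (4x4, takes a point from camera to tool coordinates, whose origin is the TCP and whose axes are the flange's). Camera axes: x right, y down, z forward; pixel columns grow to the right and rows downward; lengths in m; the calibration is good to about 2 mm. A picture is of the moment at which its call begins: read the wrist's pose just before it. calibration takes no time and is no camera call.
- arm.finish_job(): hands the job in, once; it reports no verdict.
The state is a dict: "t": time; "joints": joint angles; "dq": joint speeds; "joint_efforts": joint torques, N m; "tcp_pos": TCP position; "ee_rot": TCP orientation; "force": force on the tool from outside, world axes, zero at the start; "torque": the same for the moment, N m; "width": opening from 0.0 (shut) to 1.0 (fully open).
Only numpy, scipy, OpenCV 4.12 (cv2) and the standard library are available. Lean on these libraries where they do the work, as an engineer would, in place of code of your own. Each camera call takes 0.05 s, during which the arm holds its last target.

### The job

The sieve hanging in the plywood catch box holds large and small hex nuts mixed. Take it by its wooden handle and shake it to and fro along the box, level and down on its rails, bumping it softly against the near rubber stop, then the far one, and so on until all six small nuts have dropped through into the box. Then lift the sieve out with the three large nuts still in it and set it down flat on the clear board to the right of the box, without disturbing the other things.

Things in the scene. Friction and masses are not known exactly. Their poses are not given: they have to be found in the camera images.
- catch_box: Plywood catch box fixed on the dark bench board, open on top: 132 x 258 mm outside (x, y), 114 x 240 mm inside, 70 mm high, floor 6 mm thick. Origin: centre of its underside; y runs along its length (the way the sieve slides) and points roughly at the robot, so -x points to the robot's right; z up
- rails (a point): Centre of the catch box's mouth, 70 mm above the bench, level with the tops of the aluminium strips on its two long walls (at x = -61.5 and +61.5 mm of the box). These strips are the rails on which the sieve hangs and slides along the box's y
- clear_patch (a point): Middle of the patch of bench board kept clear for the sieve, at x = -145, y = +60 mm of the catch box (right of its near half), at board height; 140 mm square
- stop_near: Steel plate on the outer face of the box's near (+y) end wall, 50 mm up. A screw through it carries a rubber bumper inside the box, mid-width, 50 mm up. The screw's setting is not measured: the bumper's face lies anywhere from y = 81 to 101 mm of the box, to be found by feel. The soft rubber gives 1 mm per newton for 10 mm, then is solid
- stop_far: The same stop on the far (-y) end wall; its bumper's face lies anywhere from y = -81 to -101 mm of the catch box, set independently of the other
- sieve: Loose sieve of steel sheet, 108 x 130 mm (x, y), walls 40 mm high, 0.7 to 0.9 kg loaded. Origin: centre of its underside. Flanges on its long sides (x = 54 to 66 mm either side, underside at z = 37 mm) ride on the rails: there its origin is 33 mm above the box's, with 3 mm play across the box. Its end walls at y = -65 and +65 mm meet the bumpers. It starts within 10 mm of the box's middle
- sieve_floor (a point): Centre of the sieve's floor, top face, 3 mm above its underside: sheet with oblong holes 22 x 16.5 mm (x, y) in four staggered rows. Rows y = -42.75 and 14.25 mm: holes at x = -17, 17; rows y = -14.25 and 42.75: at x = -34, 0, 34. Smooth (friction 0.21 to 0.3): nuts lie still while it moves slowly and slide along y when it is stopped or reversed briskly (over 3 m/s2)
- sieve_handle (a point): Middle of the sieve's flat-sided wooden handle, a bar 15 mm thick (along y), 24 mm high and 108 mm long (along x) that bridges the sieve; this point lies 95 mm above the sieve's underside
- small_nut_0: Small hex nut, 13 mm across flats (15 over corners), 6.5 mm high, 12 g; origin: centre of its underside. It starts lying between the sieve's holes and fits through any of them
- small_nut_1: Small hex nut, 13 mm across flats (15 over corners), 6.5 mm high, 12 g; origin: centre of its underside. It starts lying between the sieve's holes and fits through any of them
- small_nut_2: Small hex nut, 13 mm across flats (15 over corners), 6.5 mm high, 12 g; origin: centre of its underside. It starts lying between the sieve's holes and fits through any of them
- small_nut_3: Small hex nut, 13 mm across flats (15 over corners), 6.5 mm high, 12 g; origin: centre of its underside. It starts lying between the sieve's holes and fits through any of them
- small_nut_4: Small hex nut, 13 mm across flats (15 over corners), 6.5 mm high, 12 g; origin: centre of its underside. It starts lying between the sieve's holes and fits through any of them
- small_nut_5: Small hex nut, 13 mm across flats (15 over corners), 6.5 mm high, 12 g; origin: centre of its underside. It starts lying between the sieve's holes and fits through any of them
- large_nut_0: Large hex nut, 34 mm across flats (39 over corners), 19 mm high, 90 g; origin: centre of its underside. It lies in the sieve and cannot pass the holes
- large_nut_1: Large hex nut, 34 mm across flats (39 over corners), 19 mm high, 90 g; origin: centre of its underside. It lies in the sieve and cannot pass the holes
- large_nut_2: Large hex nut, 34 mm across flats (39 over corners), 19 mm high, 90 g; origin: centre of its underside. It lies in the sieve and cannot pass the holes
- round_tin: Bystander: round brown tin of screws, 90 mm across, 29 mm high, at the board's front right; origin: centre of its underside
- sanding_block: Bystander: sanding block 64 x 112 x 36 mm on the board to the left of the catch box; origin: centre of its underside
- bit_box: Bystander: white carton 45 x 125 x 42 mm behind the catch box; origin: centre of its underside
- offcut_block: Bystander: brown wood offcut 60 x 90 x 22 mm behind the catch box, to its left; origin: centre of its underside
Things that resemble listed ones, but are neither listed nor needed, are in the scene too. Leave any red look-alike of the large_nut_0 alone.

How it is judged:
By the outcome, as a careful person would: the job done as asked, in the order asked, and still so for the second after the job is handed in, with the robot touching nothing.
It also fails if it takes over 64 s, if anything falls off the work surface, if the arm or the gripper's body presses on something with over 40 N, if the wrist force passes 120 N, or if a joint passes its speed limit or range.

## Working session

There is one attempt and no reset: what is moved stays moved. The work goes in short steps, Python scripts to look and compute and a tool call to move; the robot and the scene stay as the last step left them, time stands still between calls to the robot, and variables do not carry over. Pictures are saved under pics/ and viewed, and the job is handed in when it is done.

Besides the shell and the picture viewer there is one more tool, called after "Request:" in YAML: its name, and indented under it one key for each argument. jog_arm: Moves the arm, as the interface text tells. Its arguments: {"type":"object","properties":{"increments":{"type":"array","items":{"type":"number"}}},"required":["increments"]}

```bash
ls; mkdir -p pics; python3 - <<'E'
from cell import arm, viewer
import cv2,json
print(arm.state()); print(arm.nose_length)
for n in("scene","top","wrist"):
    im=viewer.capture(n); cv2.imwrite(f"pics/{n}0.png",im[:,:,::-1]); print(n,viewer.calibration(n))
E
```

```text
pics
{'t': 0.0, 'joints': array([-8.72397727e-01,  3.85576459e-01,  6.59104986e-03, -5.36598418e-04,
       -1.19401808e+00, -2.58602613e-01]), 'dq': array([-0.00066805, -0.00152226, -0.00015595,  0.00074813, -0.00067514,
        0.00258951]), 'joint_efforts': array([-1.23021793e-03, -3.90670180e+01,  1.87403458e+01,  4.22008663e+00,
        1.09377541e-02, -1.91167092e-04]), 'tcp_pos': array([ 0.26586874, -0.56497931,  0.23842838]), 'ee_rot': array([-2.18033328e-01,  9.75940668e-01,  1.09445431e-03, -2.86779062e-04]), 'force': array([ 0.23022229, -0.312498  ,  0.87833386]), 'torque': array([-0.04320971, -0.0125072 ,  0.03623002]), 'width': 0.998747827067536}
0.017
scene {'fov_y': 48.51532233869955, 'cx': 255.51319152350948, 'cy': 192.0459543107401, 'R': array([[-0.64719334, -0.76232495, -0.00120771],
       [-0.59613903,  0.50709213, -0.62247557],
       [ 0.47514108, -0.40214208, -0.7826383 ]]), 't': array([0.32459652, 0.40332171, 0.76460721])}
top {'fov_y': 44.28981532239812, 'cx': 248.83241354438061, 'cy': 195.62999098814933, 'R': array([[-7.35613895e-03, -9.99972889e-01,  3.28662340e-04],
       [-9.98695169e-01,  7.33012877e-03, -5.05393710e-02],
       [ 5.05355917e-02, -7.00008127e-04, -9.98722015e-01]]), 't': array([0.00641817, 0.5310982 , 1.15911995])}
wrist {'fov_y': 62.93831746253705, 'cx': 256.33505390751276, 'cy': 190.3504807289517, 'hand_eye': array([[ 8.96945477e-04, -9.60077116e-01, -2.79734028e-01,
         7.66558350e-02],
       [ 9.99998980e-01,  5.50160007e-04,  1.31821120e-03,
        -3.80489956e-04],
       [-1.11168594e-03, -2.79734925e-01,  9.60076630e-01,
        -1.44594305e-01],
       [ 0.00000000e+00,  0.00000000e+00,  0.00000000e+00,
         1.00000000e+00]])}
```

View pics/scene0.png

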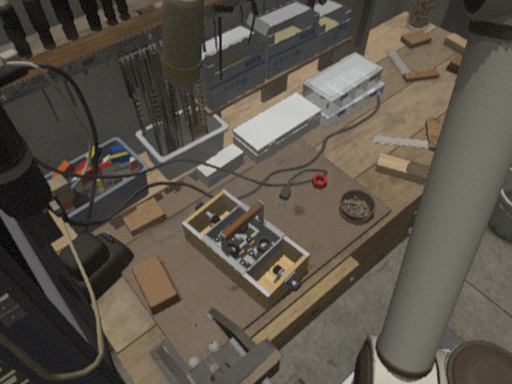

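View pics/top0.png

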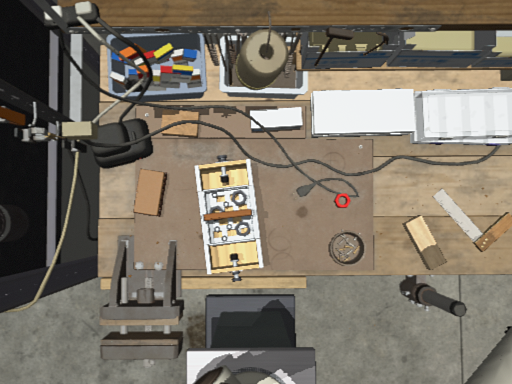

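View pics/wrist0.png

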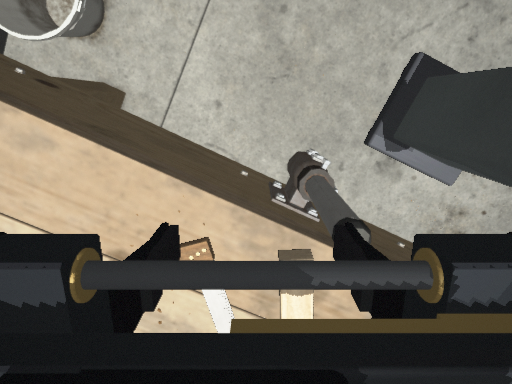

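```bash
python3 - <<'E'
import cv2
a=cv2.imread("pics/top0.png")[150:290,185:270]; cv2.imwrite("pics/c1.png",cv2.resize(a,None,fx=4.2,fy=4.2,interpolation=cv2.INTER_CUBIC))
a=cv2.imread("pics/scene0.png")[180:305,175:315]; cv2.imwrite("pics/c2.png",cv2.resize(a,None,fx=4.5,fy=4.5,interpolation=cv2.INTER_CUBIC))
E
```

```text
(no output)
```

View pics/c1.png

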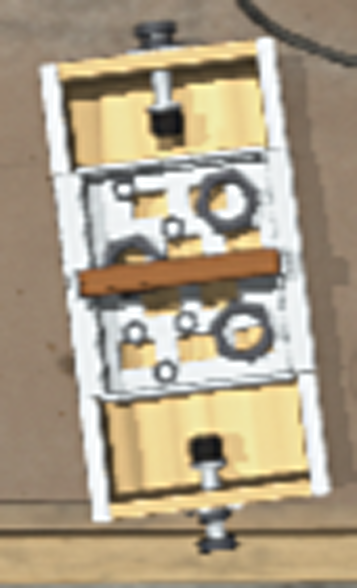

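View pics/c2.png

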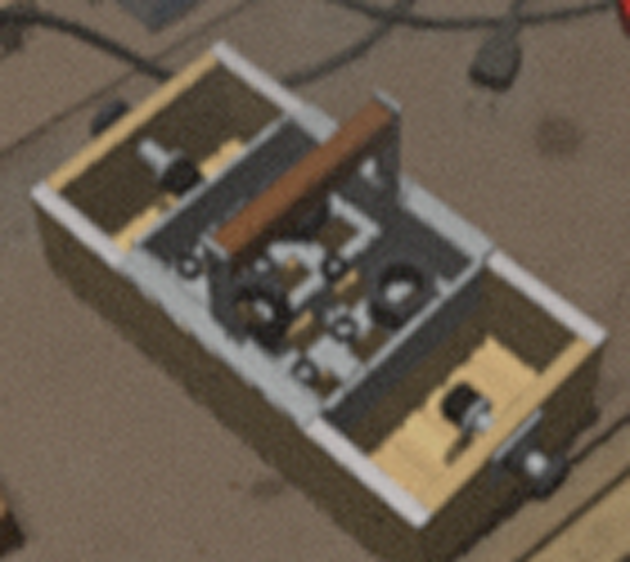

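```bash
cat > h.py <<'E'
import numpy as np
from cell import arm, viewer
def cam(n):
    c=viewer.calibration(n); f=192/np.tan(np.radians(c["fov_y"]/2)); return c,f
def ray(n,p):
    c,f=cam(n); R,t=np.array(c["R"]),np.array(c["t"])
    d=R.T@np.array([(p[0]-c["cx"])/f,(p[1]-c["cy"])/f,1]); return -R.T@t,d
def atz(n,p,z):
    o,d=ray(n,p); return o+d*(z-o[2])/d[2]
def tri(p1,p2,n1="top",n2="scene"):
    o1,d1=ray(n1,p1);o2,d2=ray(n2,p2)
    s=np.linalg.lstsq(np.c_[d1,-d2],o2-o1,rcond=None)[0]
    a,b=o1+s[0]*d1,o2+s[1]*d2; return (a+b)/2,np.linalg.norm(a-b)
def proj(n,X):
    c,f=cam(n); q=np.array(c["R"])@X+c["t"]; return np.array([c["cx"]+f*q[0]/q[2],c["cy"]+f*q[1]/q[2]])
def C1(u,v): return (185+(u+.5)/4.2-.5,150+(v+.5)/4.2-.5)
def C2(u,v): return (175+(u+.5)/4.5-.5,180+(v+.5)/4.5-.5)
E
python3 - <<'E'
from h import *
np.set_printoptions(precision=4,suppress=True)
FL,FR,NL,NR=[atz("top",C1(*p),.07) for p in((42,66),(275,40),(95,520),(328,492))]
print(FL,FR,NL,NR,np.linalg.norm(FL-FR),np.linalg.norm(NL-NR),np.linalg.norm(FL-NL),np.linalg.norm(FR-NR))
print("ctr",(FL+FR+NL+NR)/4, "yaw of +y", np.degrees(np.arctan2(*( (NL+NR-FL-FR)[[1,0]]))),np.degrees(np.arctan2(*( (FL+NL-FR-NR)[[1,0]]))))
# scene corners: FL (38,190)? FR (220,45) NR(605,335) NL(425,525)
for n,a,b in(("FL",(42,66),(38,190)),("FR",(275,40),(220,45)),("NR",(328,492),(605,335)),("NL",(95,520),(425,525))):
    print(n,*tri(C1(*a),C2(*b)))
# handle centre top: corners
hl=tri(C1(80,283),C2(222,245)); hr=tri(C1(278,262),C2(383,107)); print(hl,hr)
for p in((80,270),(82,296),(278,250),(279,275)): print(atz("top",C1(*p),.14))
for p in((165,130),(205,437)): print("bump",atz("top",C1(*p),.05))
for p in((310,190),(348,232),(360,260)): print(atz("top",p,0))
E
```

```text
[0.6012 0.1307 0.07  ] [ 0.615  -0.0011  0.07  ] [0.3463 0.1015 0.07  ] [ 0.3608 -0.0288  0.07  ] 0.1324698695805959 0.13107728064523813 0.25659621026297325 0.25566183251725255
ctr [0.4808 0.0506 0.07  ] yaw of +y -173.62000644295213 96.18193793126726
FL [0.5997 0.1288 0.073 ] 0.003698934113157542
FR [ 0.6162 -0.0001  0.0669] 0.002579290926211351
NR [ 0.3611 -0.0285  0.0701] 0.0007265495413284338
NL [0.3453 0.1001 0.0718] 0.0034040275452275797
(array([0.4778, 0.1023, 0.1406]), np.float64(0.0010991218170379705)) (array([ 0.4886, -0.0012,  0.141 ]), np.float64(0.0007130897713848996))
[0.485  0.1028 0.14  ]
[0.4713 0.1018 0.14  ]
[ 0.4947 -0.0016  0.14  ]
[ 0.4816 -0.002   0.14  ]
bump [0.5661 0.0624 0.05  ]
bump [0.3905 0.0404 0.05  ]
[ 0.5449 -0.1515  0.    ]
[ 0.4388 -0.2452  0.    ]
[ 0.3689 -0.2739  0.    ]
```

```bash
cat >> h.py <<'E'
from scipy.spatial.transform import Rotation as Ro
EY=np.array([-np.cos(np.radians(6.25)),-np.sin(np.radians(6.25)),0]); EX=np.array([EY[1],-EY[0],0]); BC=np.array([.4808,.0506,0])
def box(p): d=np.array(p)-BC; return np.array([d@EX,d@EY,d[2]])
def st():
    s=arm.state(); R=Ro.from_quat(s["ee_rot"]).as_matrix(); p=s["tcp_pos"]
    print("t %.2f"%s["t"],"tcp",p.round(4),"box mm",(box(p)*1e3).round(1),"F",s["force"].round(1),"F_boxy %.1f"%(s["force"]@EY),"w %.3f"%s["width"],"yawerr(y vs EY) deg %.2f"%np.degrees(np.arctan2(np.cross(EY,R[:,1])[2],EY@R[:,1])),"tilt %.2f"%np.degrees(np.arccos(-R[2,2])))
    return s,R
def to(target):
    s,R=st(); d=R.T@(np.array(target)-s["tcp_pos"]); print("units tool",(d/.025).round(2)); return d/.025
E
python3 - <<'E'
from h import *
print(EX,EY,box([.4832,.0503,.14])); to([.4832,.0503,.24])
# with rolled axes: sim 15 rows roll -0.95 (71.1/75) then where
s,R=st()
T=np.array([.4832,.0503,.24])
# plan: 15 rows rolls of -.948; each row shift world d/27
n=26; d=(T-s["tcp_pos"])/n
for i in range(n):
    print((R.T@d/.025).round(2), end=" ")
    if i<15: R=R@Ro.from_euler("z",-.948*5,degrees=True).as_matrix()
print(); print("final yaw err",np.degrees(np.arctan2(np.cross(EY,R[:,1])[2],EY@R[:,1])))
E
```

```text
[-0.10886687  0.99405634  0.        ] [-0.99405634 -0.10886687  0.        ] [-0.0005595  -0.00235308  0.14      ]
t 0.15 tcp [ 0.2659 -0.5651  0.2387] box mm [-588.7  280.6  238.7] F [0.4 0.8 0.6] F_boxy -0.5 w 0.999 yawerr(y vs EY) deg -71.06 tilt 0.10
units tool [-18.34  18.58  -0.02]
t 0.15 tcp [ 0.2659 -0.5651  0.2387] box mm [-588.7  280.6  238.7] F [0.4 0.8 0.6] F_boxy -0.5 w 0.999 yawerr(y vs EY) deg -71.06 tilt 0.10
[-0.71  0.71 -0.  ] [-0.76  0.65 -0.  ] [-0.81  0.59 -0.  ] [-0.86  0.52 -0.  ] [-0.9   0.45 -0.  ] [-0.93  0.37 -0.  ] [-0.96  0.29 -0.  ] [-0.98  0.21 -0.  ] [-1.    0.13 -0.  ] [-1.    0.05 -0.  ] [-1.   -0.04 -0.  ] [-1.   -0.12 -0.  ] [-0.98 -0.2  -0.  ] [-0.96 -0.28 -0.  ] [-0.94 -0.36 -0.  ] [-0.9  -0.44 -0.  ] [-0.9  -0.44 -0.  ] [-0.9  -0.44 -0.  ] [-0.9  -0.44 -0.  ] [-0.9  -0.44 -0.  ] [-0.9  -0.44 -0.  ] [-0.9  -0.44 -0.  ] [-0.9  -0.44 -0.  ] [-0.9  -0.44 -0.  ] [-0.9  -0.44 -0.  ] [-0.9  -0.44 -0.  ] 
final yaw err 0.038233520998084074
```

The candidates for the handle are the brown bar on the sieve at top (228,213), the sanding block (150,192), the offcut (182,122) and the stray wood and saw handle (425,240). Only the first bridges the sieve in the box: its height is 0.14 m and its length 105 mm, and the crop confirms it. The red nut look-alike at (342,200) stays untouched.

Request:
jog_arm:
  increments: [-0.71, 0.71, 0, -0.95, 100, -0.76, 0.65, 0, -0.95, 100, -0.81, 0.59, 0, -0.95, 100, -0.86, 0.52, 0, -0.95, 100, -0.9, 0.45, 0, -0.95, 100, -0.93, 0.37, 0, -0.95, 100, -0.96, 0.29, 0, -0.95, 100, -0.98, 0.21, 0, -0.95, 100, -1, 0.13, 0, -0.95, 100, -1, 0.05, 0, -0.95, 100, -1, -0.04, 0, -0.95, 100, -1, -0.12, 0, -0.95, 100, -0.98, -0.2, 0, -0.95, 100, -0.96, -0.28, 0, -0.95, 100, -0.94, -0.36, 0, -0.95, 100]

```text
t: 2.02
tcp_pos: [0.391, -0.2098, 0.2394]
ee_rot: [0.747, -0.665, -0.0, 0.0]
force: [1.0, 1.2, -1.0]
width: 1.003
```

```bash
python3 - <<'E'
from h import *
s,R=to([.4832,.0503,.24]),0
print(arm.state()["joints"])
E
```

```text
t 2.02 tcp [ 0.391  -0.2098  0.2394] box mm [-249.1  117.6  239.4] F [ 1.   1.2 -1. ] F_boxy -1.1 w 1.003 yawerr(y vs EY) deg 0.35 tilt 0.02
units tool [-9.91 -4.86 -0.02]
[-1.24185512e-01  7.12149014e-02 -4.09868842e-01 -1.98503938e-04
 -1.09001263e+00  2.39444706e-01]
```

Request:
jog_arm:
  increments: [-0.98, -0.48, 0, 0.07, 100, -0.98, -0.48, 0, 0, 100, -0.98, -0.48, 0, 0, 100, -0.98, -0.48, 0, 0, 100, -0.98, -0.48, 0, 0, 100, -0.98, -0.48, 0, 0, 100, -0.98, -0.48, 0, 0, 100, -0.98, -0.48, 0, 0, 100, -0.98, -0.48, 0, 0, 100, -0.98, -0.48, 0, 0, 100, 0, 0, 0, 0, 100]

```text
t: 3.4
tcp_pos: [0.4845, 0.0469, 0.2392]
ee_rot: [0.744, -0.668, -0.0, 0.0]
force: [-0.1, 0.1, -0.3]
width: 0.999
```

```bash
python3 - <<'E'
from h import *
import cv2
to([.4832,.0503,.126])
for n in("wrist","scene"): cv2.imwrite(f"pics/{n}1.png",viewer.capture(n)[:,:,::-1])
E
```

```text
t 3.40 tcp [0.4845 0.0469 0.2392] box mm [ -4.1  -3.2 239.2] F [-0.1  0.1 -0.3] F_boxy 0.1 w 0.999 yawerr(y vs EY) deg -0.03 tilt 0.04
units tool [-0.14  0.03  4.53]
```

View pics/wrist1.png

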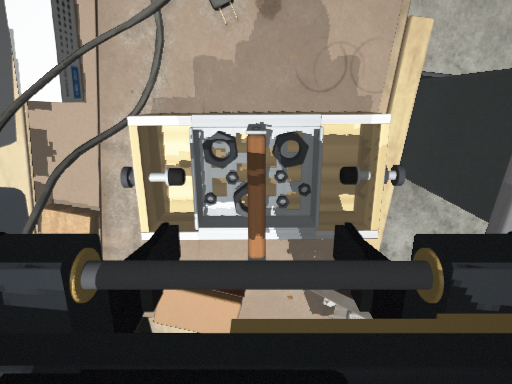

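View pics/scene1.png

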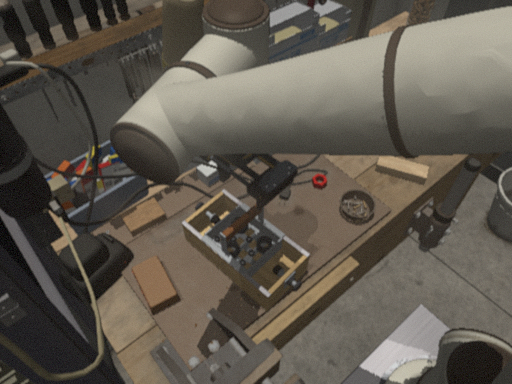

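Request:
jog_arm:
  increments: [-0.12, 0.03, 0.9, 0, 100, 0, 0, 0.9, 0, 100, 0, 0, 0.9, 0, 100, 0, 0, 0.9, 0, 100, 0, 0, 0.9, 0, 100, 0, 0, 0, 0, 100]

```text
t: 4.25
tcp_pos: [0.4816, 0.0473, 0.1258]
ee_rot: [0.743, -0.669, -0.001, 0.002]
force: [-0.2, 0.3, 0.7]
width: 0.998
```

```bash
python3 - <<'E'
from h import *
import cv2
to([.4832,.0503,.126])
for n in("wrist","scene"): cv2.imwrite(f"pics/{n}2.png",viewer.capture(n)[:,:,::-1])
a=cv2.imread("pics/scene2.png")[160:310,170:320]; cv2.imwrite("pics/c3.png",cv2.resize(a,None,fx=4,fy=4,interpolation=cv2.INTER_CUBIC))
E
```

```text
t 4.25 tcp [0.4816 0.0473 0.1258] box mm [ -3.3  -0.5 125.8] F [-0.2  0.3  0.7] F_boxy 0.2 w 0.998 yawerr(y vs EY) deg -0.23 tilt 0.25
units tool [-0.11 -0.07 -0.01]
```

View pics/wrist2.png

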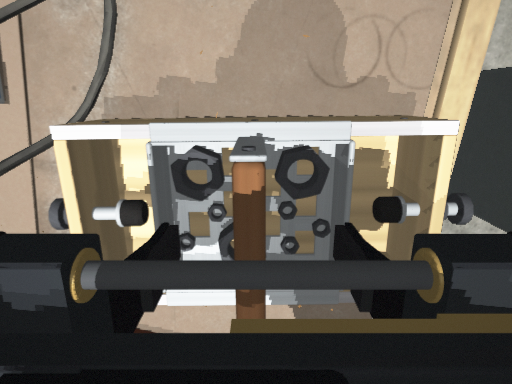

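View pics/c3.png

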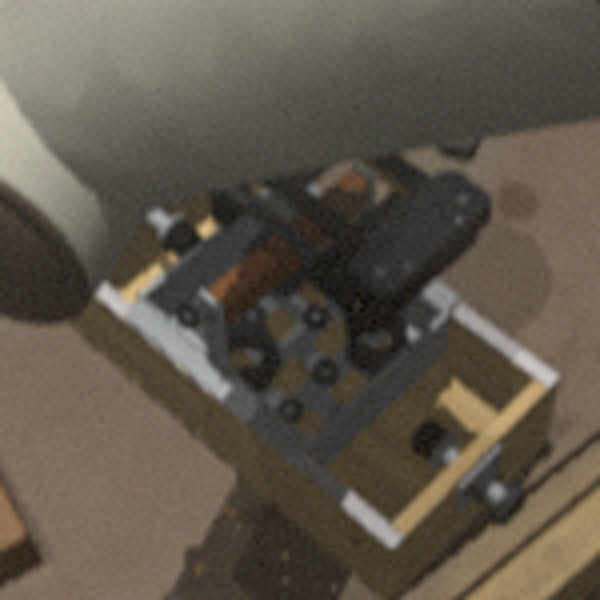

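Request:
jog_arm:
  increments: [-0.1, -0.07, 0, 0.05, 100, 0, 0, 0, 0, 0, 0, 0, 0, 0, 0, 0, 0, 0, 0, 0, 0, 0, 0, 0, 0, 0, 0, 0, 0, 0, 0, 0, 0, 0, 0]

```text
t: 5.22
tcp_pos: [0.4846, 0.0513, 0.127]
ee_rot: [0.742, -0.67, -0.0, 0.0]
force: [-0.2, 0.5, 0.9]
width: 0.396
```

```bash
python3 - <<'E'
from h import *
st()
E
```

```text
t 5.22 tcp [0.4846 0.0513 0.127 ] box mm [  0.3  -3.8 127. ] F [-0.2  0.5  0.9] F_boxy 0.1 w 0.396 yawerr(y vs EY) deg -0.40 tilt 0.00
```

Request:
jog_arm:
  increments: [0, 0, 0, 0, 0, 0, 0, 0, 0, 0, 0, 0, 0, 0, 0, 0, 0, 0, 0, 0]

```text
t: 5.72
tcp_pos: [0.4845, 0.0513, 0.127]
ee_rot: [0.742, -0.67, -0.0, 0.0]
force: [-1.0, 0.2, 0.5]
width: 0.168
```

```bash
python3 - <<'E'
from h import *
st()
E
```

```text
t 5.72 tcp [0.4845 0.0513 0.127 ] box mm [  0.3  -3.8 127. ] F [-1.   0.2  0.5] F_boxy 1.0 w 0.168 yawerr(y vs EY) deg -0.40 tilt 0.01
```

Request:
jog_arm:
  increments: [0, 0.4, 0, 0, 0, 0, 0.3, 0, 0, 0, 0, 0, 0, 0, 0]

```text
t: 6.1
tcp_pos: [0.4656, 0.0492, 0.127]
ee_rot: [0.742, -0.67, -0.001, 0.001]
force: [-2.4, 0.6, 1.6]
width: 0.169
```

```bash
python3 - <<'E'
from h import *
st()
E
```

```text
t 6.10 tcp [0.4656 0.0492 0.127 ] box mm [  0.3  15.2 127. ] F [-2.4  0.6  1.6] F_boxy 2.4 w 0.169 yawerr(y vs EY) deg -0.41 tilt 0.12
```

Request:
jog_arm:
  increments: [0, 0.12, 0, 0, 0]

```text
t: 6.22
tcp_pos: [0.4643, 0.0493, 0.127]
ee_rot: [0.742, -0.67, 0.0, -0.0]
force: [1.3, 0.1, -2.7]
width: 0.169
```

Request:
jog_arm:
  increments: [0, 0.12, 0, 0, 0]

```text
t: 6.35
tcp_pos: [0.4614, 0.049, 0.127]
ee_rot: [0.742, -0.67, 0.0, -0.0]
force: [1.4, -0.6, -2.4]
width: 0.166
```

```bash
python3 - <<'E'
from h import *
st()
E
```

```text
t 6.35 tcp [0.4614 0.049  0.127 ] box mm [  0.6  19.5 127. ] F [ 1.4 -0.6 -2.4] F_boxy -1.3 w 0.166 yawerr(y vs EY) deg -0.40 tilt 0.04
```

Request:
jog_arm:
  increments: [0, 0.12, 0, 0, 0]

```text
t: 6.48
tcp_pos: [0.4583, 0.0487, 0.127]
ee_rot: [0.742, -0.67, 0.0, -0.0]
force: [2.1, -0.1, -1.6]
width: 0.166
```

Request:
jog_arm:
  increments: [0, 0.12, 0, 0, 0]

```text
t: 6.6
tcp_pos: [0.4553, 0.0484, 0.127]
ee_rot: [0.742, -0.67, 0.0, -0.0]
force: [2.6, 1.1, -2.2]
width: 0.169
```

Request:
jog_arm:
  increments: [0, 0.12, 0, 0, 0]

```text
t: 6.72
tcp_pos: [0.453, 0.0483, 0.1273]
ee_rot: [0.742, -0.67, 0.001, -0.001]
force: [4.8, 0.3, -3.8]
width: 0.169
```

Request:
jog_arm:
  increments: [0, 0.12, 0, 0, 0]

```text
t: 6.85
tcp_pos: [0.4508, 0.0482, 0.1276]
ee_rot: [0.743, -0.67, 0.001, -0.002]
force: [6.2, -0.7, -3.6]
width: 0.167
```

```bash
python3 - <<'E'
from h import *
st()
E
```

```text
t 6.85 tcp [0.4508 0.0482 0.1276] box mm [  0.9  30.1 127.6] F [ 6.2 -0.7 -3.6] F_boxy -6.1 w 0.167 yawerr(y vs EY) deg -0.35 tilt 0.23
```

Request:
jog_arm:
  increments: [0, -0.8, 0, 0, 0, 0, -0.75, 0, 0, 0, 0, -0.1, 0, 0, 0]

```text
t: 7.22
tcp_pos: [0.4902, 0.0519, 0.1271]
ee_rot: [0.742, -0.67, -0.0, 0.001]
force: [-2.5, 1.3, 3.4]
width: 0.167
```

Request:
jog_arm:
  increments: [0, -0.12, 0, 0, 0]

```text
t: 7.35
tcp_pos: [0.4917, 0.0518, 0.127]
ee_rot: [0.742, -0.67, -0.001, 0.001]
force: [-3.5, -0.3, 3.4]
width: 0.167
```

Request:
jog_arm:
  increments: [0, -0.12, 0, 0, 0]

```text
t: 7.48
tcp_pos: [0.4951, 0.0521, 0.127]
ee_rot: [0.742, -0.67, -0.0, 0.001]
force: [-2.7, 0.1, 1.8]
width: 0.171
```

Request:
jog_arm:
  increments: [0, -0.12, 0, 0, 0]

```text
t: 7.6
tcp_pos: [0.4986, 0.0526, 0.127]
ee_rot: [0.742, -0.67, -0.0, 0.001]
force: [-2.7, -0.9, 2.1]
width: 0.169
```

```bash
python3 - <<'E'
from h import *
st()
E
```

```text
t 7.60 tcp [0.4986 0.0526 0.127 ] box mm [  0. -18. 127.] F [-2.7 -0.9  2.1] F_boxy 2.8 w 0.169 yawerr(y vs EY) deg -0.41 tilt 0.07
```

Request:
jog_arm:
  increments: [0, -0.12, 0, 0, 0]

```text
t: 7.72
tcp_pos: [0.5013, 0.0528, 0.127]
ee_rot: [0.742, -0.67, -0.001, 0.001]
force: [-6.2, 0.0, 6.9]
width: 0.172
```

Request:
jog_arm:
  increments: [0, -0.12, 0, 0, 0]

```text
t: 7.85
tcp_pos: [0.5035, 0.0529, 0.127]
ee_rot: [0.742, -0.67, -0.001, 0.002]
force: [-8.7, 1.0, 8.8]
width: 0.167
```

Request:
jog_arm:
  increments: [0, -0.12, 0, 0, 0]

```text
t: 7.98
tcp_pos: [0.5056, 0.053, 0.127]
ee_rot: [0.742, -0.67, -0.002, 0.003]
force: [-12.4, 2.1, 10.3]
width: 0.17
```

```bash
python3 - <<'E'
from h import *
st()
E
```

```text
t 7.97 tcp [0.5056 0.053  0.127 ] box mm [ -0.3 -24.9 127. ] F [-12.4   2.1  10.3] F_boxy 12.1 w 0.170 yawerr(y vs EY) deg -0.41 tilt 0.39
```

Request:
jog_arm:
  increments: [0, 0.2, 0, 0, 0, 0, 1, 0, 0, 0, 0, 1, 0, 0, 0, 0, -1, 0, 0, 0, 0, -1, 0, 0, 0, 0, 1, 0, 0, 0, 0, 1, 0, 0, 0, 0, -1, 0, 0, 0, 0, -1, 0, 0, 0, 0, 1, 0, 0, 0, 0, 1, 0, 0, 0]

```text
t: 9.35
tcp_pos: [0.4549, 0.0488, 0.1268]
ee_rot: [0.742, -0.67, 0.001, -0.002]
force: [2.1, -0.4, -0.5]
width: 0.17
```

```bash
python3 - <<'E'
from h import *
import cv2
st()
cv2.imwrite(f"pics/w3.png",viewer.capture("wrist")[:,:,::-1])
st()
E
```

```text
t 9.35 tcp [0.4549 0.0488 0.1268] box mm [  1.   26.  126.8] F [ 2.1 -0.4 -0.5] F_boxy -2.0 w 0.170 yawerr(y vs EY) deg -0.41 tilt 0.20
t 9.40 tcp [0.4518 0.0481 0.1269] box mm [  0.7  29.1 126.9] F [-0.7  1.5 -1.7] F_boxy 0.6 w 0.170 yawerr(y vs EY) deg -0.44 tilt 0.13
```

View pics/w3.png

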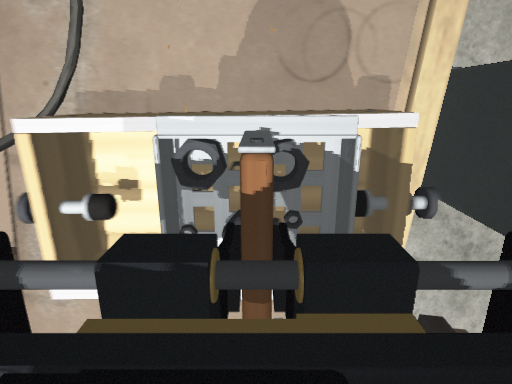

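Request:
jog_arm:
  increments: [0, -1, 0, 0, 0, 0, -1, 0, 0, 0, 0, -0.15, 0, 0, 0, 0, 1, 0, 0, 0, 0, 1, 0, 0, 0, 0, 0.15, 0, 0, 0, 0, -1, 0, 0, 0, 0, -1, 0, 0, 0, 0, -0.15, 0, 0, 0, 0, 1, 0, 0, 0, 0, 1, 0, 0, 0, 0, 0.15, 0, 0, 0, 0, -1, 0, 0, 0, 0, -1, 0, 0, 0, 0, -0.15, 0, 0, 0]

```text
t: 11.28
tcp_pos: [0.5068, 0.0535, 0.1268]
ee_rot: [0.742, -0.67, -0.001, 0.002]
force: [-10.6, 1.9, 8.9]
width: 0.169
```

```bash
python3 - <<'E'
from h import *
import cv2
st()
for n in("wrist","top","scene"): cv2.imwrite(f"pics/{n}4.png",viewer.capture(n)[:,:,::-1])
st()
a=cv2.imread("pics/top4.png")[150:290,170:290]; b=cv2.imread("pics/scene4.png")[160:300,180:320]
cv2.imwrite("pics/c4.png",cv2.resize(cv2.hconcat([a,b]),None,fx=3,fy=3,interpolation=cv2.INTER_CUBIC))
E
```

```text
t 11.28 tcp [0.5068 0.0535 0.1268] box mm [  0.  -26.1 126.8] F [-10.6   1.9   8.9] F_boxy 10.4 w 0.169 yawerr(y vs EY) deg -0.42 tilt 0.25
t 11.43 tcp [0.5061 0.0534 0.1268] box mm [  0.  -25.5 126.8] F [-4.6  0.6  3. ] F_boxy 4.5 w 0.172 yawerr(y vs EY) deg -0.41 tilt 0.18
```

View pics/wrist4.png

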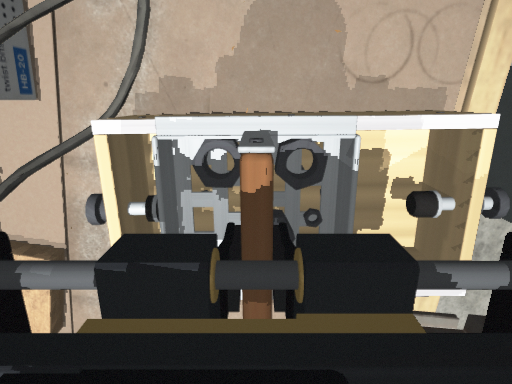

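View pics/c4.png

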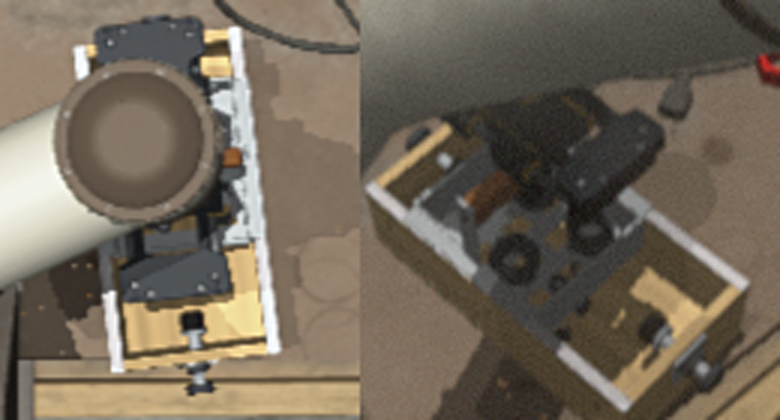

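Request:
jog_arm:
  increments: [0, 1, 0, 0, 0, 0, 1, 0, 0, 0, 0, 0.15, 0, 0, 0, 0, -1, 0, 0, 0, 0, -1, 0, 0, 0, 0, -0.1, 0, 0, 0, 0, 1, 0, 0, 0, 0, 1, 0, 0, 0, 0, 0.1, 0, 0, 0, 0, -1, 0, 0, 0, 0, -1, 0, 0, 0, 0, -0.1, 0, 0, 0, 0, 1, 0, 0, 0, 0, 1, 0, 0, 0, 0, 0.1, 0, 0, 0, 0, 0, 0, 0, 0]

```text
t: 13.42
tcp_pos: [0.4544, 0.0485, 0.1271]
ee_rot: [0.742, -0.67, 0.0, -0.001]
force: [1.3, -0.3, -5.3]
width: 0.168
```

```bash
cat > look.py <<'E'
from h import *
import cv2,sys
k=sys.argv[1]
st()
for n in("wrist","scene"): cv2.imwrite(f"pics/{n}{k}.png",viewer.capture(n)[:,:,::-1])
st()
a=cv2.imread(f"pics/wrist{k}.png")[100:305,130:390]; b=cv2.imread(f"pics/scene{k}.png")[180:290,180:320]
cv2.imwrite(f"pics/d{k}.png",cv2.vconcat([cv2.resize(a,(500,394),interpolation=cv2.INTER_CUBIC)])); cv2.imwrite(f"pics/e{k}.png",cv2.resize(b,(700,550),interpolation=cv2.INTER_CUBIC))
E
python3 look.py 5
```

```text
t 13.43 tcp [0.4544 0.0485 0.1271] box mm [  0.8  26.5 127.1] F [ 1.3 -0.3 -5.3] F_boxy -1.3 w 0.168 yawerr(y vs EY) deg -0.37 tilt 0.11
t 13.53 tcp [0.4545 0.0485 0.127 ] box mm [  0.7  26.4 127. ] F [ 2.  -1.  -4.3] F_boxy -1.9 w 0.171 yawerr(y vs EY) deg -0.40 tilt 0.06
```

View pics/d5.png

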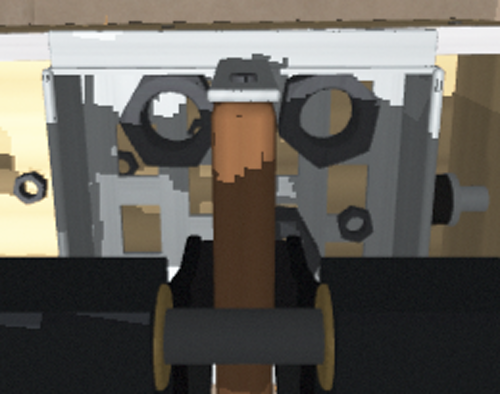

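View pics/e5.png

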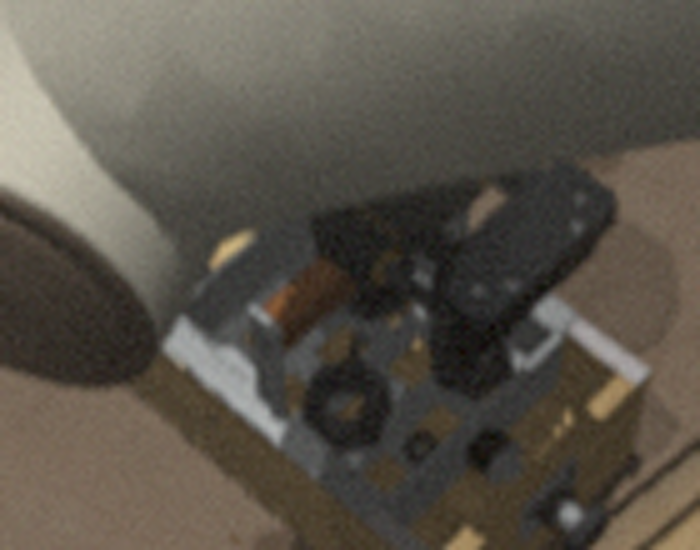

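Request:
jog_arm:
  increments: [0, 0.15, 0, 0, 0, 0, -1, 0, 0, 0, 0, -1, 0, 0, 0, 0, -0.1, 0, 0, 0, 0, 1, 0, 0, 0, 0, 1, 0, 0, 0, 0, 0.15, 0, 0, 0, 0, -1, 0, 0, 0, 0, -1, 0, 0, 0, 0, -0.1, 0, 0, 0, 0, 1, 0, 0, 0, 0, 1, 0, 0, 0, 0, 0.15, 0, 0, 0, 0, -1, 0, 0, 0, 0, -1, 0, 0, 0, 0, -0.1, 0, 0, 0, 0, 1, 0, 0, 0, 0, 1, 0, 0, 0, 0, 0.15, 0, 0, 0]

```text
t: 15.9
tcp_pos: [0.4478, 0.0482, 0.1283]
ee_rot: [0.743, -0.669, 0.002, -0.003]
force: [9.1, -0.8, -5.2]
width: 0.167
```

```bash
python3 look.py 6
```

```text
t 15.90 tcp [0.4478 0.0482 0.1283] box mm [  1.2  33.1 128.3] F [ 9.1 -0.8 -5.2] F_boxy -8.9 w 0.167 yawerr(y vs EY) deg -0.28 tilt 0.45
t 16.00 tcp [0.4483 0.0482 0.1282] box mm [  1.2  32.5 128.2] F [ 6.4 -1.3 -5.7] F_boxy -6.2 w 0.169 yawerr(y vs EY) deg -0.28 tilt 0.41
```

View pics/d6.png

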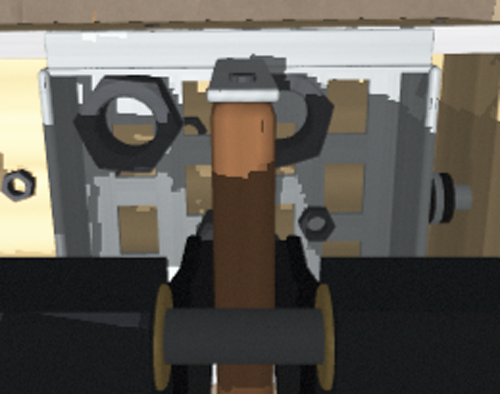

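View pics/e6.png

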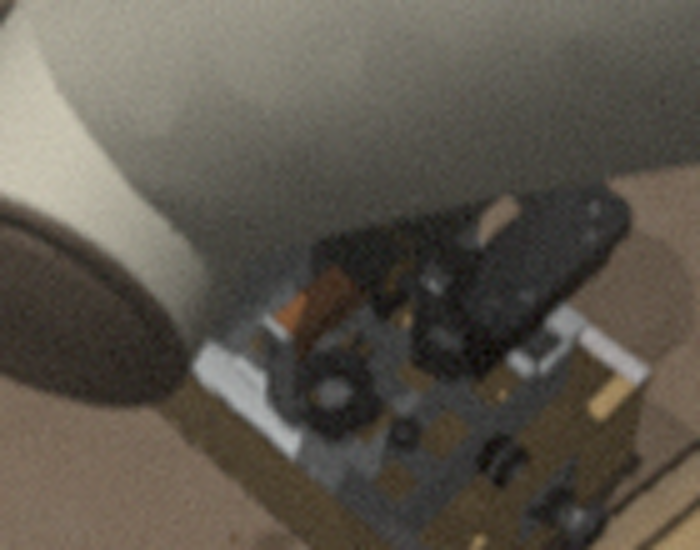

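```bash
python3 - <<'E'
import cv2
a=cv2.imread("pics/wrist6.png")[125:240,150:360]; cv2.imwrite("pics/f6.png",cv2.resize(a,None,fx=3.8,fy=3.8,interpolation=cv2.INTER_CUBIC))
E
```

```text
(no output)
```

View pics/f6.png

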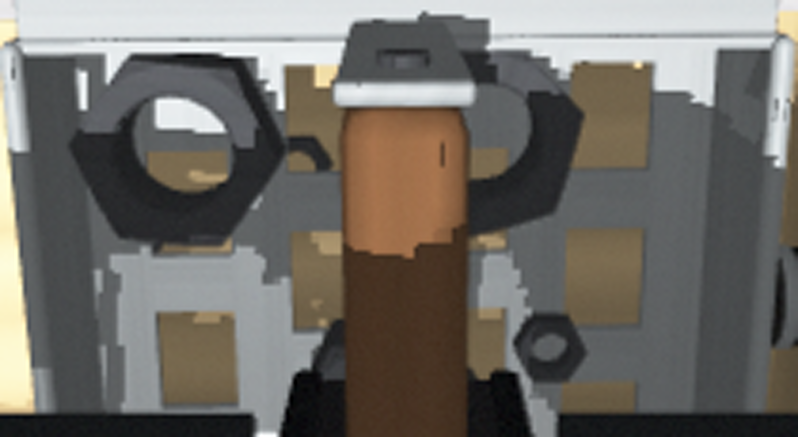

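Request:
jog_arm:
  increments: [0, -0.3, 0, 0, 0, 0, -0.8, 0, 0, 0, 0, -1, 0, 0, 0, 0, 1, 0, 0, 0, 0, 0.6, 0, 0, 0, 0, 0.3, 0, 0, 0, 0, 0.15, 0, 0, 0, 0, -0.25, 0, 0, 0, 0, -0.8, 0, 0, 0, 0, -1, 0, 0, 0, 0, 1, 0, 0, 0, 0, 0.6, 0, 0, 0, 0, 0.3, 0, 0, 0, 0, 0.15, 0, 0, 0]

```text
t: 17.75
tcp_pos: [0.4489, 0.0481, 0.1277]
ee_rot: [0.743, -0.67, 0.001, -0.002]
force: [7.5, -0.8, -4.3]
width: 0.169
```

```bash
sed -i 's/^a=.*/a=cv2.imread(f"pics\/wrist{k}.png")[115:245,120:390]; b=cv2.imread(f"pics\/scene{k}.png")[180:290,180:320]/; s/cv2.vconcat.*394),/cv2.resize(a,(780,376),/; s/CUBIC)\]))/CUBIC))/' look.py; python3 look.py 7
```

```text
t 17.75 tcp [0.4489 0.0481 0.1277] box mm [  1.   32.  127.7] F [ 7.5 -0.8 -4.3] F_boxy -7.4 w 0.169 yawerr(y vs EY) deg -0.31 tilt 0.28
t 17.85 tcp [0.449  0.0482 0.1277] box mm [  1.   31.8 127.7] F [ 6.2 -1.  -4.2] F_boxy -6.1 w 0.168 yawerr(y vs EY) deg -0.31 tilt 0.29
```

View pics/d7.png

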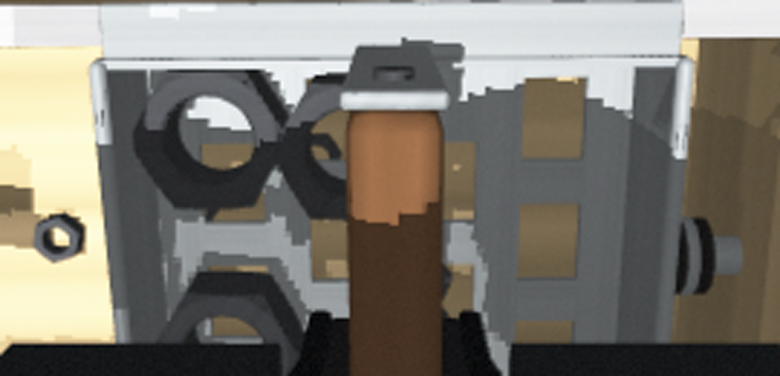

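View pics/e7.png

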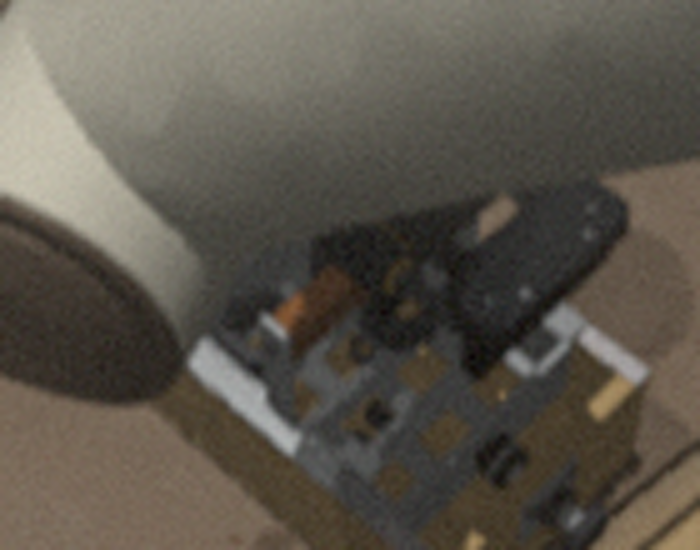

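Request:
jog_arm:
  increments: [0, -1, 0, 0, 0, 0, -1, 0, 0, 0, 0, -0.15, 0, 0, 0, 0, 1, 0, 0, 0, 0, 1, 0, 0, 0, 0, 0, 0, 0, 0, 0, -1, 0, 0, 0, 0, -1, 0, 0, 0, 0, 0, 0, 0, 0]

```text
t: 18.98
tcp_pos: [0.5014, 0.0529, 0.1268]
ee_rot: [0.742, -0.67, -0.0, 0.001]
force: [0.3, 0.4, 2.2]
width: 0.17
```

```bash
python3 look.py 8
```

```text
t 18.98 tcp [0.5014 0.0529 0.1268] box mm [  0.  -20.7 126.8] F [0.3 0.4 2.2] F_boxy -0.4 w 0.170 yawerr(y vs EY) deg -0.43 tilt 0.10
t 19.07 tcp [0.5002 0.0528 0.1268] box mm [  0.  -19.5 126.8] F [ 0.2  0.3 -0.4] F_boxy -0.2 w 0.168 yawerr(y vs EY) deg -0.43 tilt 0.07
```

View pics/d8.png

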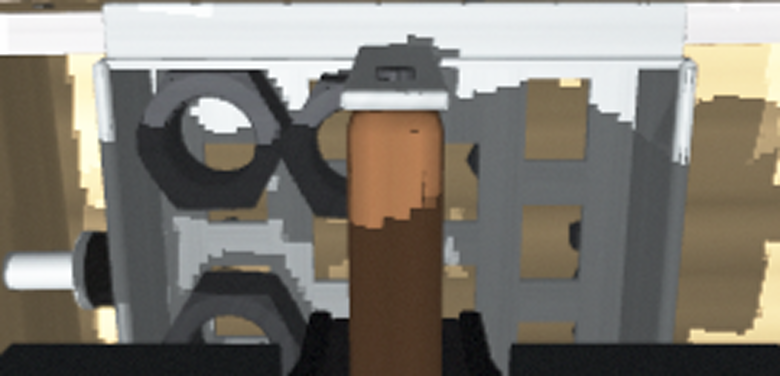

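View pics/e8.png

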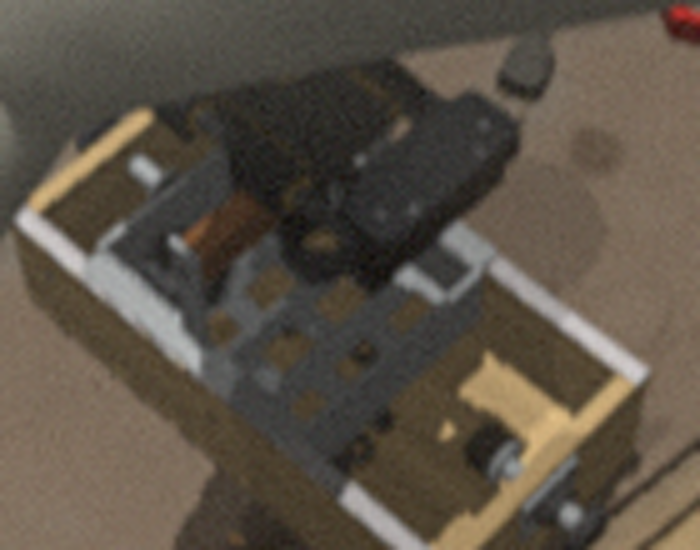

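Request:
jog_arm:
  increments: [0, 0.2, 0, 0, 0, 0, 0.8, 0, 0, 0, 0, 1, 0, 0, 0, 0, -1, 0, 0, 0, 0, -0.6, 0, 0, 0, 0, -0.3, 0, 0, 0, 0, -0.15, 0, 0, 0, 0, 0.2, 0, 0, 0, 0, 0.8, 0, 0, 0, 0, 1, 0, 0, 0, 0, -1, 0, 0, 0, 0, -0.6, 0, 0, 0, 0, -0.3, 0, 0, 0, 0, -0.15, 0, 0, 0]

```text
t: 20.82
tcp_pos: [0.5021, 0.0528, 0.1268]
ee_rot: [0.742, -0.67, -0.001, 0.002]
force: [-6.5, 0.2, 2.8]
width: 0.171
```

```bash
python3 look.py 9
```

```text
t 20.82 tcp [0.5021 0.0528 0.1268] box mm [-1.000e-01 -2.140e+01  1.268e+02] F [-6.5  0.2  2.8] F_boxy 6.4 w 0.171 yawerr(y vs EY) deg -0.43 tilt 0.22
t 20.93 tcp [0.5024 0.0529 0.1268] box mm [-1.000e-01 -2.170e+01  1.268e+02] F [-3.7  0.2 -0.1] F_boxy 3.7 w 0.168 yawerr(y vs EY) deg -0.42 tilt 0.13
```

View pics/d9.png

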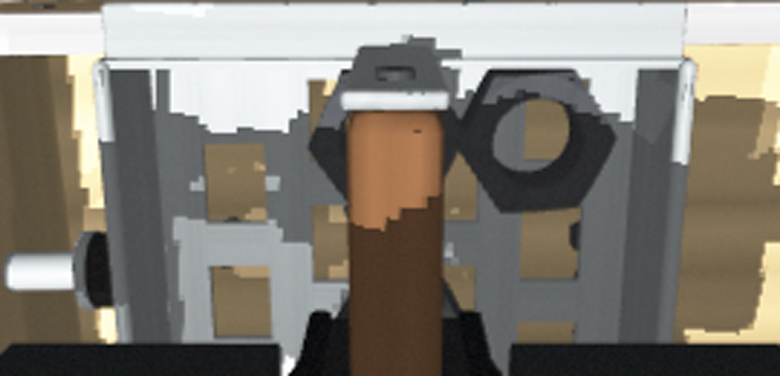

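View pics/e9.png

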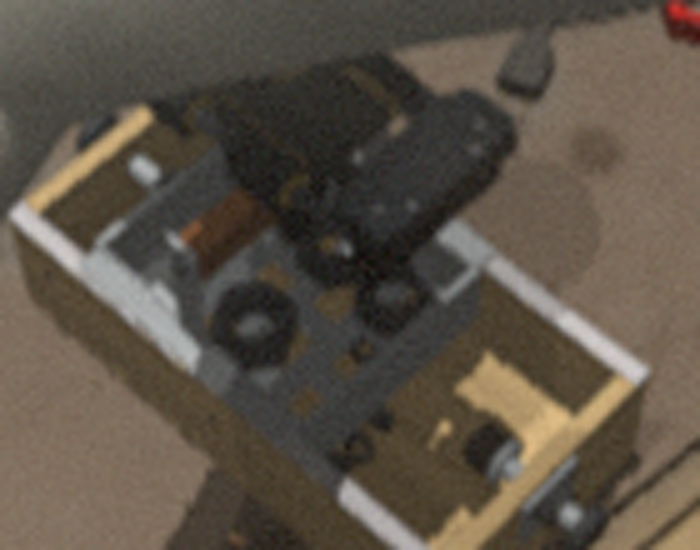

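Request:
jog_arm:
  increments: [0, 1, 0, 0, 0, 0, 1, 0, 0, 0, 0, 0, 0, 0, 0, 0, -1, 0, 0, 0, 0, -1, 0, 0, 0, 0, 0, 0, 0, 0, 0, 1, 0, 0, 0, 0, 1, 0, 0, 0, 0, 0.1, 0, 0, 0, 0, -1, 0, 0, 0, 0, -1, 0, 0, 0, 0, -0.1, 0, 0, 0, 0, 1, 0, 0, 0, 0, 1, 0, 0, 0, 0, 0.1, 0, 0, 0, 0, 0, 0, 0, 0]

```text
t: 22.92
tcp_pos: [0.4525, 0.0485, 0.1276]
ee_rot: [0.742, -0.67, 0.001, -0.002]
force: [3.6, 0.7, -5.6]
width: 0.167
```

```bash
python3 look.py 10; python3 - <<'E'
import cv2
a=cv2.imread("pics/wrist10.png")[100:305,20:420]; cv2.imwrite("pics/g10.png",cv2.resize(a,(800,410),interpolation=cv2.INTER_CUBIC))
E
```

```text
t 22.93 tcp [0.4525 0.0485 0.1276] box mm [  1.   28.4 127.6] F [ 3.6  0.7 -5.6] F_boxy -3.7 w 0.167 yawerr(y vs EY) deg -0.37 tilt 0.20
t 23.02 tcp [0.4526 0.0485 0.1274] box mm [  1.   28.3 127.4] F [ 4.8  0.9 -3.4] F_boxy -4.9 w 0.170 yawerr(y vs EY) deg -0.39 tilt 0.14
```

View pics/g10.png

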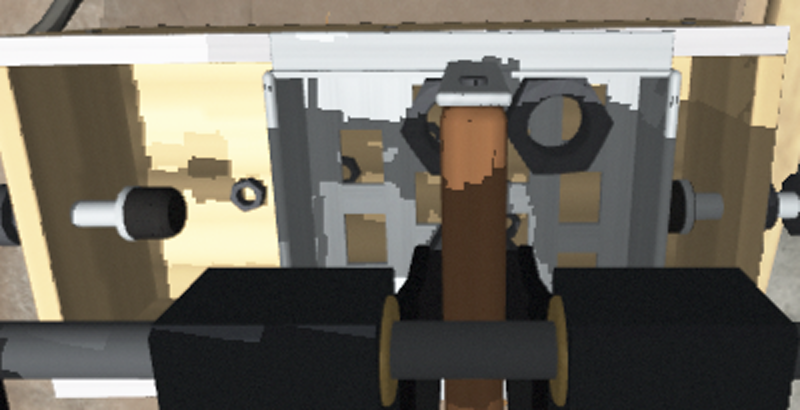

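View pics/e10.png

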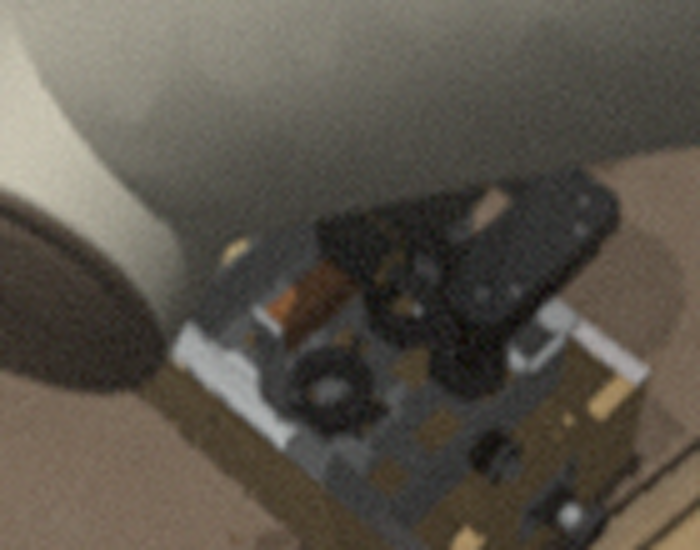

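```bash
python3 - <<'E'
import cv2
a=cv2.imread("pics/scene9.png")[225:285,220:300]; b=cv2.imread("pics/scene8.png")[225:285,220:300]
o=cv2.vconcat([cv2.resize(x,(520,390),interpolation=cv2.INTER_CUBIC) for x in(a,)])
c=cv2.convertScaleAbs(cv2.hconcat([cv2.resize(x,(400,300),interpolation=cv2.INTER_CUBIC) for x in(b,a)]),alpha=1.8)
cv2.imwrite("pics/g9.png",c)
E
```

```text
(no output)
```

View pics/g9.png

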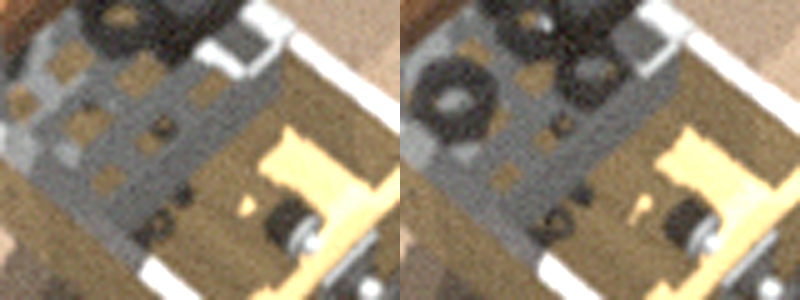

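```bash
cat >> h.py <<'E'
def wray(p,tcp,quat):
    c=viewer.calibration("wrist"); f=192/np.tan(np.radians(c["fov_y"]/2)); H=np.array(c["hand_eye"]); R=Ro.from_quat(quat).as_matrix()
    d=R@H[:3,:3]@np.array([(p[0]-c["cx"])/f,(p[1]-c["cy"])/f,1]); return R@H[:3,3]+np.array(tcp),d
def watz(p,tcp,quat,z):
    o,d=wray(p,tcp,quat); return o+d*(z-o[2])/d[2]
E
python3 - <<'E'
from h import *
q=[.742,-.67,0,0]
D=lambda u,v:(120+u/780*270,115+v/376*130)
G=lambda u,v:(20+u/2,100+v/2)
E_=lambda u,v:(220+u/5,225+v/5)
T8=[.5014,.0529,.1268];T10=[.4525,.0485,.1276];T6=[.4478,.0482,.1283];T7=[.4489,.0481,.1277]
def show(n,X): print(n,(box(X)*1e3).round(0))
for z in(.012,):
    for n,p,T in(("d8 a",D(473,160),T8),("d8 b",D(573,235),T8),("d8 c",D(230,218),T8),("g10 A",G(247,193),T10),("g10 B",G(348,168),T10),("g10 C",G(512,225),T10),("d7 A",D(60,237),T7),("d7 e",D(450,285),T7),("d7 B",D(325,147),T7)):
        show(n,watz(p,T,q,z))
    for p in((160,220),(183,195),(162,127),(88,107)): show("scene8 %s"%(p,),atz("scene",E_(*p),z))
# on-sieve hypotheses z=.036+.005
show("d8 b on sieve",watz(D(573,235),T8,q,.04)); show("scn",atz("scene",E_(162,127),.04))
E
```

```text
d8 a [-19.   3.  12.]
d8 b [ 4. 33. 12.]
d8 c [ -1. -70.  12.]
g10 A [  5. -70.  12.]
g10 B [ -6. -25.  12.]
g10 C [20. 46. 12.]
d7 A [  5. -69.  12.]
d7 e [21. 49. 12.]
d7 B [-22.  12.  12.]
scene8 (160, 220) [20. 43. 12.]
scene8 (183, 195) [ 4. 42. 12.]
scene8 (162, 127) [-15.  11.  12.]
scene8 (88, 107) [  1. -21.  12.]
d8 b on sieve [-4. 27. 40.]
scn [-3. 22. 40.]
```

```bash
python3 - <<'E'
import cv2
o=[]
for k in(4,8,9):
    b=cv2.imread(f"pics/scene{k}.png")[250:285,235:270]; o.append(cv2.resize(b,(260,260),interpolation=cv2.INTER_CUBIC))
cv2.imwrite("pics/h9.png",cv2.convertScaleAbs(cv2.hconcat(o),alpha=2.2))
a=cv2.imread("pics/wrist9.png")[100:330,100:420];cv2.imwrite("pics/i9.png",cv2.convertScaleAbs(cv2.resize(a,(800,575)),alpha=1.5))
E
```

```text
(no output)
```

View pics/h9.png

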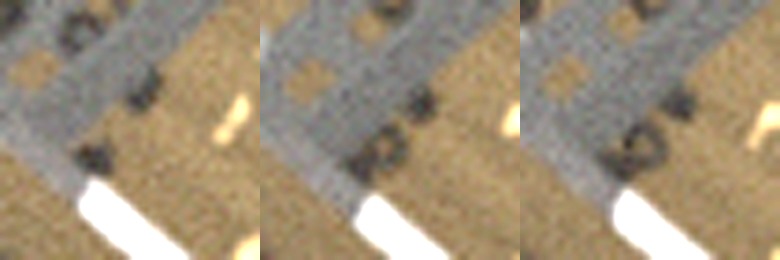

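View pics/i9.png

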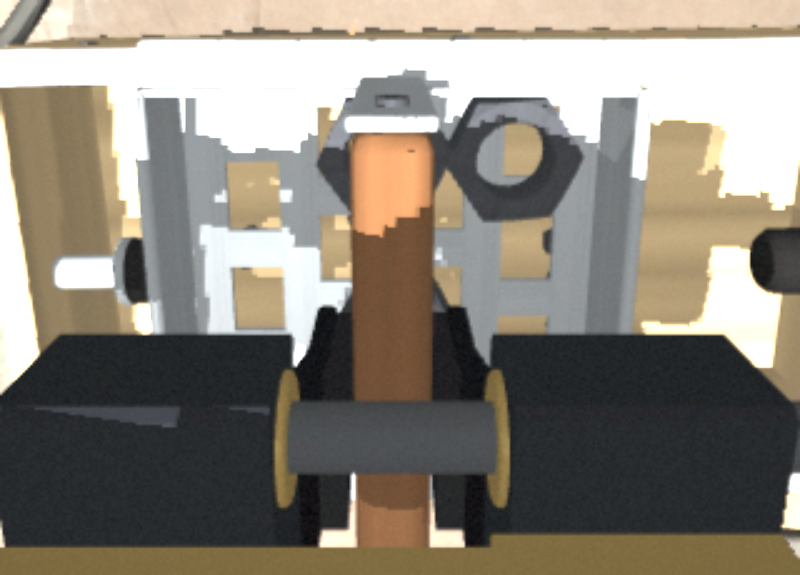

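```bash
python3 - <<'E'
from h import *
s=np.array([0,0,0]);
tgt=BC+EX*-.145+EY*.060; print(tgt)
for n,p,z in(("tin L",(329,248),.029),("tin R",(363,248),.029),("tin bot",(346,265),.0),("tin top",(346,232),.029),("red",(342,200),.01),("plug",(305,190),.01),("rub board front",(300,275),0)): print(n,(box(atz("top",p,z))*1e3).round(0))
to([*(BC+EY*.005+EX*.0007)[:2],.127])
print("from there to patch, units",)
s_,R=st(); print(R.T@(EX*-.1457+EY*.055)/.025)
E
```

```text
[ 0.43694232 -0.10007018  0.        ]
tin L [-233.  106.   29.]
tin R [-315.  115.   29.]
tin bot [-274.  155.    0.]
tin top [-279.   72.   29.]
red [-283.   -7.   10.]
plug [-194.  -43.   10.]
rub board front [-157.  166.    0.]
t 23.02 tcp [0.4526 0.0485 0.1274] box mm [  1.   28.3 127.4] F [ 4.8  0.9 -3.4] F_boxy -4.9 w 0.170 yawerr(y vs EY) deg -0.39 tilt 0.14
units tool [ 0.   -0.93  0.02]
from there to patch, units
t 23.02 tcp [0.4526 0.0485 0.1274] box mm [  1.   28.3 127.4] F [ 4.8  0.9 -3.4] F_boxy -4.9 w 0.170 yawerr(y vs EY) deg -0.39 tilt 0.14
[ 5.84287823  2.16015713 -0.00889907]
```

Request:
jog_arm:
  increments: [0, -0.3, 0, 0, 0, 0, -0.4, 0, 0, 0, 0, -0.23, 0, 0, 0, 0, 0, 0, 0, 0, 0, 0, -0.2, 0, 0, 0, 0, -0.4, 0, 0, 0, 0, -0.6, 0, 0, 0, 0, -0.6, 0, 0, 0, 0, -0.6, 0, 0, 0, 0, -0.4, 0, 0, 0, 0, -0.2, 0, 0, 0, 0, 0, 0, 0]

```text
t: 24.52
tcp_pos: [0.474, 0.0503, 0.2021]
ee_rot: [0.742, -0.67, -0.0, -0.0]
force: [-0.1, -0.8, -5.8]
width: 0.164
```

```bash
python3 look.py 11; python3 - <<'E'
import cv2
a=cv2.imread("pics/scene11.png")[150:310,150:340]; cv2.imwrite("pics/j.png",cv2.resize(a,None,fx=4,fy=3.7,interpolation=cv2.INTER_CUBIC))
E
```

```text
t 24.52 tcp [0.474  0.0503 0.2021] box mm [  0.4   6.8 202.1] F [-0.1 -0.8 -5.8] F_boxy 0.2 w 0.164 yawerr(y vs EY) deg -0.40 tilt 0.02
t 24.62 tcp [0.4737 0.0502 0.2015] box mm [  0.3   7.1 201.5] F [ 1.  -0.7 -5.5] F_boxy -0.9 w 0.168 yawerr(y vs EY) deg -0.42 tilt 0.08
```

View pics/wrist11.png

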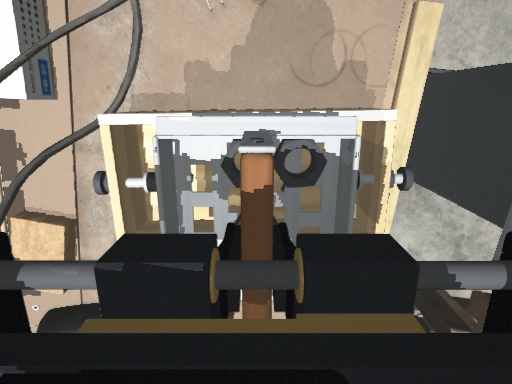

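View pics/j.png

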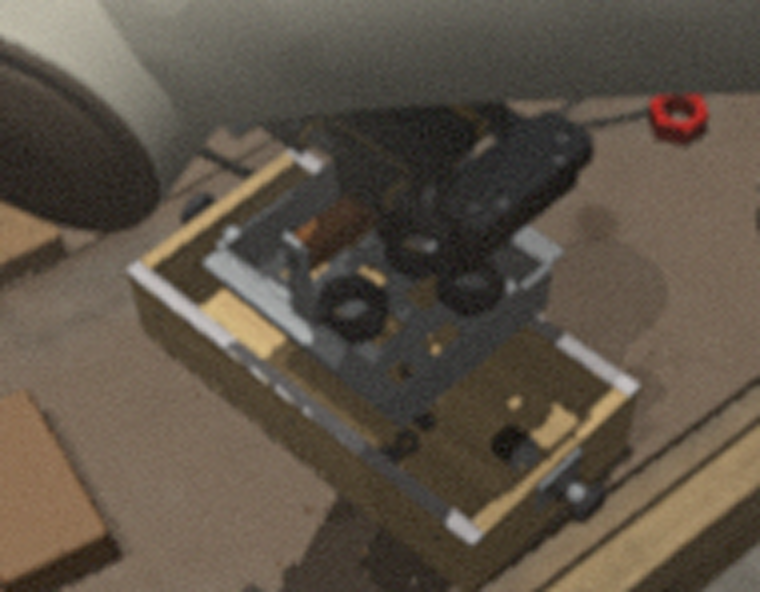

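Request:
jog_arm:
  increments: [0.3, 0.11, 0, 0, 0, 0.6, 0.21, 0, 0, 0, 0.8, 0.29, 0, 0, 0, 0.9, 0.32, 0, 0, 0, 0.9, 0.32, 0, 0, 0, 0.9, 0.32, 0, 0, 0, 0.7, 0.25, 0, 0, 0, 0.45, 0.16, 0, 0, 0, 0.28, 0.1, 0, 0, 0, 0, 0, 0, 0, 0]

```text
t: 25.88
tcp_pos: [0.4372, -0.1003, 0.202]
ee_rot: [0.742, -0.67, -0.0, -0.0]
force: [0.4, -1.4, -5.7]
width: 0.166
```

```bash
python3 look.py 12;  python3 - <<'E'
from h import *
import cv2
to([.4369,-.1001,.096])
b=viewer.capture("top")[140:290,185:385,::-1]
cv2.imwrite("pics/k.png",cv2.resize(b,None,fx=4,fy=4,interpolation=cv2.INTER_CUBIC))
E
```

```text
t 25.88 tcp [ 0.4372 -0.1003  0.202 ] box mm [-145.3   59.8  202. ] F [ 0.4 -1.4 -5.7] F_boxy -0.3 w 0.166 yawerr(y vs EY) deg -0.44 tilt 0.01
t 25.98 tcp [ 0.4374 -0.0998  0.2021] box mm [-144.8   59.5  202.1] F [ 0.8  0.9 -5.9] F_boxy -0.8 w 0.171 yawerr(y vs EY) deg -0.39 tilt 0.02
t 25.98 tcp [ 0.4374 -0.0998  0.2021] box mm [-144.8   59.5  202.1] F [ 0.8  0.9 -5.9] F_boxy -0.8 w 0.171 yawerr(y vs EY) deg -0.39 tilt 0.02
units tool [0.01 0.02 4.24]
```

View pics/k.png

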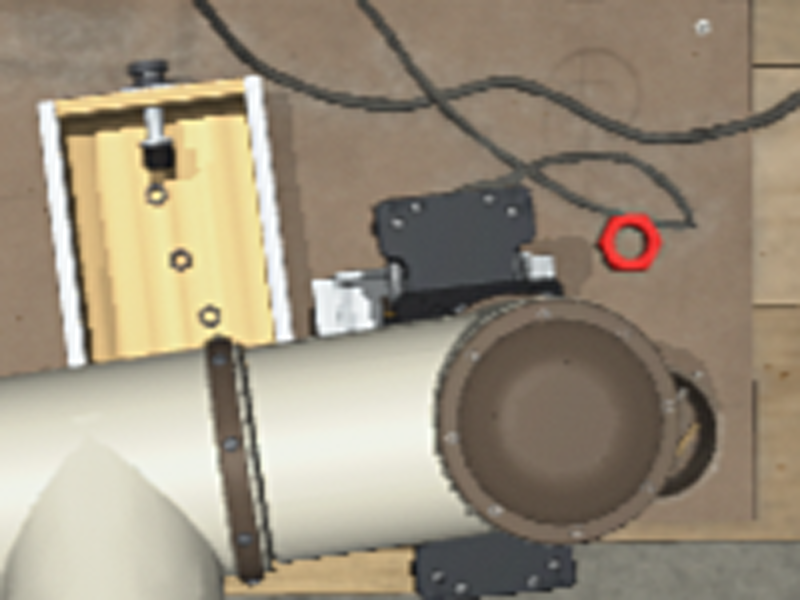

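View pics/wrist12.png

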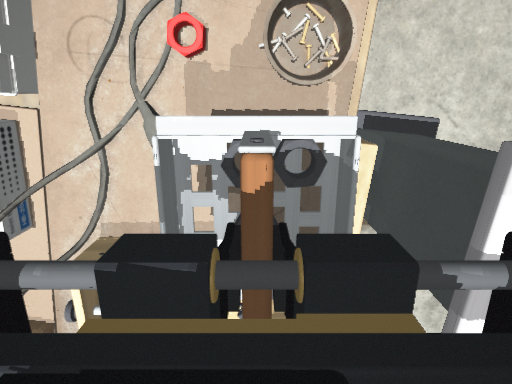

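View pics/scene12.png

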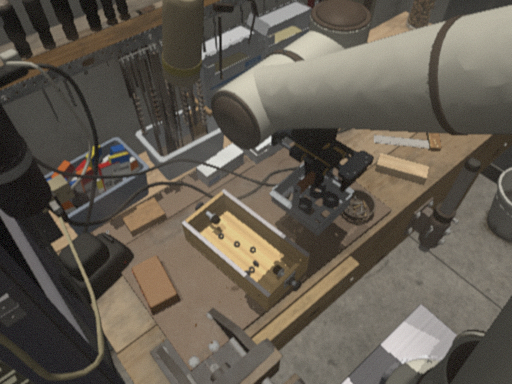

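```bash
python3 - <<'E'
import cv2
a=cv2.imread("pics/scene12.png")[190:310,175:315]; cv2.imwrite("pics/l.png",cv2.convertScaleAbs(cv2.resize(a,None,fx=5,fy=5,interpolation=cv2.INTER_CUBIC),alpha=1.4))
E
```

```text
(no output)
```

View pics/l.png

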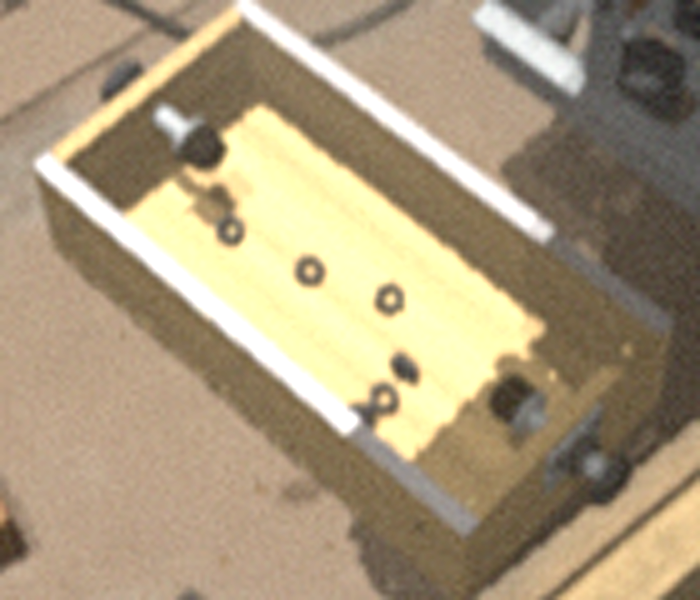

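Request:
jog_arm:
  increments: [0, 0, 0.4, 0, 0, 0, 0, 0.8, 0, 0, 0, 0, 0.9, 0, 0, 0, 0, 0.8, 0, 0, 0, 0, 0.6, 0, 0, 0, 0, 0.4, 0, 0, 0, 0, 0.2, 0, 0, 0, 0, 0.08, 0, 0, 0, 0, 0, 0, 0]

```text
t: 27.15
tcp_pos: [0.4376, -0.1, 0.0978]
ee_rot: [0.742, -0.67, 0.0, -0.0]
force: [-1.4, -0.3, -5.9]
width: 0.166
```

Request:
jog_arm:
  increments: [0, 0, 0.06, 0, 0, 0, 0, 0, 0, 0]

```text
t: 27.4
tcp_pos: [0.4373, -0.1, 0.0962]
ee_rot: [0.742, -0.67, 0.0, -0.0]
force: [-0.1, 1.0, -6.7]
width: 0.168
```

Request:
jog_arm:
  increments: [0, 0, 0.04, 0, 0, 0, 0, 0, 0, 0]

```text
t: 27.65
tcp_pos: [0.4372, -0.1, 0.095]
ee_rot: [0.742, -0.67, -0.0, 0.0]
force: [0.3, 0.9, -6.3]
width: 0.168
```

Request:
jog_arm:
  increments: [0, 0, 0.05, 0, 0, 0, 0, 0, 0, 0]

```text
t: 27.9
tcp_pos: [0.4374, -0.1, 0.0939]
ee_rot: [0.742, -0.67, 0.0, 0.0]
force: [0.1, 0.2, -3.6]
width: 0.172
```

Request:
jog_arm:
  increments: [0, 0, 0.04, 0, 0, 0, 0, 0, 0, 0]

```text
t: 28.15
tcp_pos: [0.4376, -0.1, 0.0938]
ee_rot: [0.742, -0.67, 0.0, -0.0]
force: [-2.9, 2.0, 6.0]
width: 0.169
```

Contact with the board came at 0.094, as expected. I'll release and rise.

Request:
jog_arm:
  increments: [0, 0, -0.02, 0, 30, 0, 0, 0, 0, 60, 0, 0, 0, 0, 100, 0, 0, 0, 0, 100, 0, 0, 0, 0, 100, 0, 0, 0, 0, 100, 0, 0, 0, 0, 100, 0, 0, 0, 0, 100]

```text
t: 29.15
tcp_pos: [0.4373, -0.1, 0.0933]
ee_rot: [0.742, -0.67, -0.0, 0.0]
force: [-1.3, 0.6, -0.3]
width: 0.965
```

```bash
python3 -c "
from h import *
st()"
```

```text
t 29.15 tcp [ 0.4373 -0.1     0.0933] box mm [-145.    59.7   93.3] F [-1.3  0.6 -0.3] F_boxy 1.2 w 0.965 yawerr(y vs EY) deg -0.40 tilt 0.00
```

Next I'll go straight up about 150 mm, then right and clear.

Request:
jog_arm:
  increments: [0, 0, -0.4, 0, 100, 0, 0, -0.9, 0, 100, 0, 0, -1, 0, 100, 0, 0, -1, 0, 100, 0, 0, -1, 0, 100, 0, 0, -1, 0, 100, 0, 0, -0.7, 0, 100, 1, 0, 0, 0, 100, 1, 0, 0, 0, 100, 1, 0, 0, 0, 100, 1, 0, 0, 0, 100, 1, 0, 0, 0, 100, 1, 0, 0, 0, 100, 1, 0, 0, 0, 100, 1, 0, 0, 0, 100, 1, 0, 0, 0, 100, 1, 0, 0, 0, 100, 0, 0, 0, 0, 100]

```text
t: 31.4
tcp_pos: [0.4626, -0.3498, 0.2434]
ee_rot: [0.742, -0.671, 0.0, 0.0]
force: [0.6, -0.6, 0.4]
width: 1.004
```

```bash
python3 - <<'E'
from h import *
import cv2
st()
for n in("top","scene"): cv2.imwrite(f"pics/{n}13.png",viewer.capture(n)[:,:,::-1])
a=cv2.imread("pics/top13.png")[150:290,185:375]; cv2.imwrite("pics/m.png",cv2.resize(a,None,fx=4.2,fy=4.2,interpolation=cv2.INTER_CUBIC))
a=cv2.imread("pics/scene13.png")[130:310,130:400]; cv2.imwrite("pics/n.png",cv2.resize(a,None,fx=2.9,fy=2.9,interpolation=cv2.INTER_CUBIC))
E
```

```text
t 31.40 tcp [ 0.4626 -0.3498  0.2434] box mm [-396.1   61.7  243.4] F [ 0.6 -0.6  0.4] F_boxy -0.6 w 1.004 yawerr(y vs EY) deg -0.52 tilt 0.01
```

View pics/m.png

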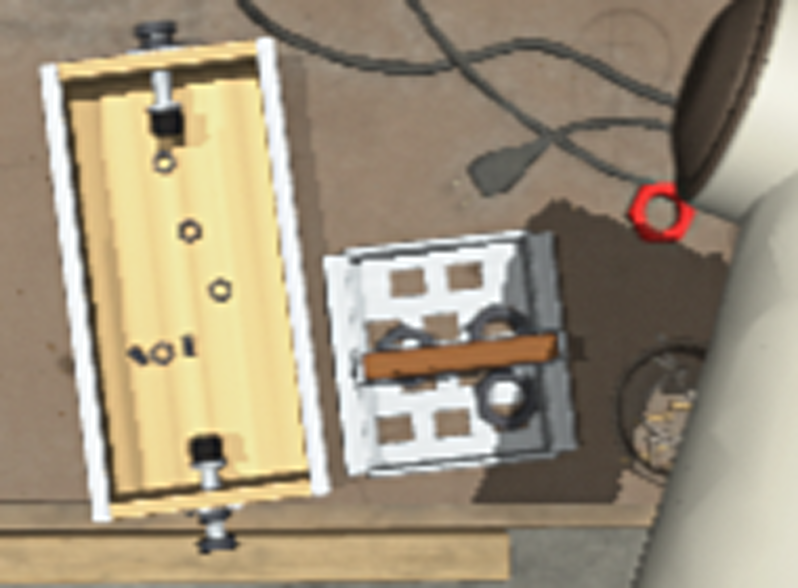

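View pics/n.png

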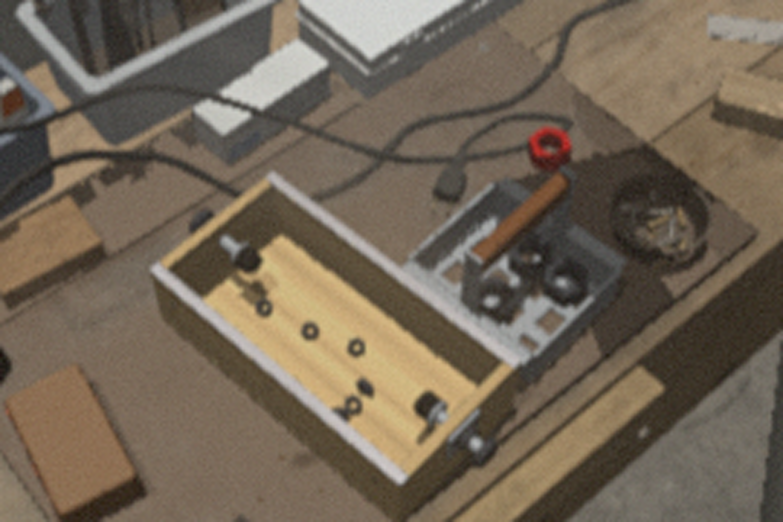

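```bash
python3 -c "
from cell import arm
print(arm.finish_job())"
```

```text
the job is handed in; nothing more can be done
None
```

The sieving is done and handed in at about 31.5 s. All six small nuts are in the catch box, and the sieve stands flat on the clear patch with the three large nuts in it.

**What I did:** I gripped the handle and felt out the bumpers: the sieve met the near one at about +25.5 mm and the far one at about −18 mm. I then shook it to and fro between them along the rails. Forces read at the ends of moves stayed under about 17 N. I lifted it out level, set it down at about x = −145, y = +60 mm of the box, released it and backed the arm away.

**Last checks:**
- The top view shows six small nuts in the box, four lying flat and two on edge, and only the three large nuts in the sieve.
- The red look-alike is at the same pixel as at the start. The tin is partly hidden by the arm in that view, but the scene view shows it, and I saw nothing else disturbed.

**Less exact points:**
- Before the lift I could positively locate only five nuts in the box. I inferred the sixth from a half-hidden shape; the final view confirmed it.
- At the firmest near bumps the tool rose about 1.3 mm and tilted about 0.4°, so the sieve was very slightly off level there.
- Some strokes only just touched the rubber.

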